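# Snap the crevice nozzle onto the hand vacuum

## Robot

A 6-joint arm with a two-finger parallel gripper is mounted at the origin on the work surface. World frame = base frame: x ahead of the robot, y to its left, z up, the work surface at z = 0. Lengths are in m, angles in rad, forces in N, time in s.
With the tool pointing down it reaches from about 0.4 to 0.825 m from the base axis. Payload 7 kg.
Tool frame: the origin (TCP) lies between the finger pads; the fingertips stand 8 mm ahead of it and the grasp point (between the pads) lies 11 mm behind it (arm.finger_overhang is the distance from the TCP to the fingertips, in m); z points along the fingers, y is the line along which they close (so a half turn about z gives the same grasp; the last joint's range is limited). The gripper opens to 88 mm and grips with 3 to 60 N. Pads are 19 mm wide; open, the fingers measure 130 mm over their backs; the gripper's body (78 mm by 193 mm) begins 47 mm behind the grasp point.
Start: joints at [-1.013, 0.359, 0.012, 0, -1.224, -0.288], TCP at [0.18, -0.651, 0.235] pointing down, gripper open.
Joint ranges: [-3.07, 3.07], [-1.43, 2.12], [-1.02, 1.25], [-3.03, 1.67], [-3.05, -0], [-3.03, 3.03]. Speed limits (rad/s): [2.39, 2.39, 3.01, 3.14, 3.14, 3.14].

## Interface

Orientations are given as [roll, pitch, yaw] about the fixed x, y, z axes, in that order (R = Rz(yaw) Ry(pitch) Rx(roll)).
In Python, from station import arm gives the robot as it stands.
- The arm moves only by the tool move_arm, never from a script. Its argument "rows" is text: rows parted by semicolons, each of 7 numbers parted by spaces: the turn, a rotation vector about the tool's x, y, z in degrees, then the shift along the tool's x, y, z in m, then the finger opening in m, from 0 to 0.0876. A call has 1 to 8 rows; each row shifts and turns the commanded pose from where the row before left it, along the tool's axes as they then stand; what a row does not reach is not made up. A row lasts 1/8 s, in which the tool goes at most 62.5 mm and 10.7 degrees, less where a joint would pass 70% of its speed; a pose out of reach is approached as far as the arm can. A call is refused whole if a number of a shift passes 0.0625 or a number of a turn 10.7, either way. A call with a gripper value outside its range is refused whole. The fingers move at their own pace and stop on an object; "squeeze" is the grip in N (left out, the last holds). Time passes only in rows, so rows that do not move let the fingers close. It gives the time, the measured TCP pose, the force, the opening and the grip force at its end, in the units of the state.
- arm.get_state(): the state, without advancing time (a new reading comes with each control period).
- arm.grab_frame(name): name is "scene" or "top" or "wrist"; returns (picture, depth): 384x512x3 uint8, blue, green, red; 384x512 float32, m along the optical axis (not along the pixel's ray), 0 where there is no reading.
- arm.camera_model(name): a dict with "mtx" (3x3 intrinsics, pixels), "camera_from_world" (4x4, takes a point from world to camera coordinates); the wrist camera has in their place "mount" (4x4, takes a point from camera to tool coordinates, whose origin is the TCP and whose axes are the flange's). Camera axes: x right, y down, z forward; pixel columns grow to the right and rows downward; lengths in m; the calibration is good to about 2 mm. The wrist camera is an equidistant fisheye: a pixel r from the principal point sees the ray r / f radians off the axis. A picture is of the moment at which its call begins: read the wrist's pose just before it. camera_model takes no time and is no camera call.
- arm.job_done(): hands the job in; it is judged then, once.
The state is a dict: "t": time; "q": joint angles; "qd": joint speeds; "joint_efforts": joint torques, N m; "eef_pos": TCP position; "ee_rot": TCP orientation; "force": force on the tool from outside, world axes, zero at the start; "moment": the same for the moment, N m; "width": finger opening in m; "gripper_force": force on a finger pad.
Only numpy, scipy, OpenCV 4.12 (cv2) and the standard library are available. Lean on these libraries where they do the work, as an engineer would, in place of code of your own. Each camera call takes 0.05 s, during which the arm holds its last target. There are 200 camera calls.

## Task

The vacuum's loose nozzle tube lies a little askew on the charging dock, in front of the vacuum's stub. Straighten it and slide it along the dock onto the stub, all the way home, until the spring button pops up through the hole in the tube. Leave the other things on the counter where they are.

Things in the scene. Friction and masses are not known exactly. Their poses are not given: they have to be found in the camera images.
- dock: Black charging dock, grey hand vacuum clipped in it, fixed to the counter. Origin: on the counter under the tip of the vacuum's stub. x axis: level, along the stub into the vacuum, the way the tube must slide; z up. In this frame (mm): flat deck at z = 25, x = -220 to 280, y = -65 to 65; the vacuum fills x = 60 to 280, 96 wide, handle up to z = 183.
- stub_tip (a point): Tip of the vacuum's stub, at dock (0, 0, 44) mm; axes as the dock's. The stub is round, diameter 27, level, runs 60 along +x to the vacuum's nose plate; its first 12 taper to a blunt cone.
- nose (a point): Where the stub meets the nose plate, at dock (60, 0, 44) mm: the plate stops the tube's mouth here.
- guide (a point): Middle of the entry between two guide cheeks, on the deck, at dock (-85, 0, 25) mm; axes as the dock's. The cheeks stand 24 above the deck, about 85 apart here, narrowing to 41 apart at dock x = -35 and parallel from there to x = -5.
- nozzle_center (a point): Centre of the loose nozzle: stiff grey square tube with a black band, 150 long, 38 x 38, wall 4, about 0.14 kg, lying on the deck (centre 19 above it). x axis: along the tube to its open mouth; z up. The other end, 75 behind the centre, is a flat closed face that can be pushed. It starts askew by up to 0.18 rad, up to 12 to the side, its mouth some 100 to 130 short of the stub's tip.
- nozzle_mouth (a point): Centre of the tube's open mouth (opening 30 x 30), 75 ahead of its centre. The button hole in the top wall, 20 long, 18 wide, lies 18 to 38 behind the mouth. Against the nose plate the mouth is at dock x = 60 mm; the button pops up at about x = 58 and then keeps the tube from coming back.
- button (a joint): Spring button on top of the stub, 12 wide: ramp on the side that meets the tube, square back face at dock x = 40 mm. In m: 0 = up (top at dock z = 64.5 mm, 1.5 proud of the tube's top), grows as it is pressed, up to 0.009. The sliding tube rides up the ramp and presses it by itself, taking 5 to 15 N of push; it springs up through the hole.
- sponge: Bystander, loose, to be left alone: yellow sponge block 110 x 70 x 32, lying flat beyond the dock. Origin: centre of its underside.
- baby_bottle: Bystander, loose, to be left alone: clear feeding bottle, 60 diameter, 150 tall, standing beyond the dock. Origin: centre of its underside.
- mug: Bystander, loose, to be left alone: white mug, 80 diameter, 90 tall, handle on its +y side. Origin: centre of its underside.
- floor_head: Bystander, loose, to be left alone: flat grey floor head of the vacuum, 50 x 120 x 34 with a short round neck, lying beyond the dock. Origin: centre of its underside.
- pastry_brush: Bystander, loose, to be left alone: flat pastry brush with a wooden handle, about 180 long, lying on the robot's side of the dock. Origin: middle of its length, underside.
- jar: Bystander, loose, to be left alone: jar, 70 diameter, 80 tall. Origin: centre of its underside.
- bowl: Bystander, loose, to be left alone: blue bowl, 110 diameter, 45 tall. Origin: centre of its underside.
Things that resemble listed ones, but are neither listed nor needed, are in the scene too. What is meant by the part that bears nozzle_center is not red, and is the smaller of those in its own colour.

How it is judged:
At the end, for the whole second after the job is handed in: The tube is home on the stub (mouth 55 to 63 mm along the dock's x axis, within 5 mm sideways, in line with the stub within 0.1 rad) and the button is up in its hole (pressed less than 2 mm) (x of nozzle_mouth in the frame of dock between 0.055 and 0.063 m and y of nozzle_mouth in the frame of dock between -0.005 and 0.005 m and angle between the x axis of nozzle_center and the x axis of dock, either way round below 0.1 rad and value of joint button below 0.002 m); the robot touches nothing.
It fails at once if another thing on the counter is shifted by more than 40 mm or tipped over (distance of any of sponge, baby_bottle, mug, floor_head, pastry_brush, jar, bowl from where it was at the start of the episode above 0.04 m or angle between any of baby_bottle, mug, jar, bowl's own z axis and vertical above 0.6 rad).
It also fails if it takes over 48 s, if anything falls off the work surface, if the arm or the gripper's body presses on something with over 40 N, if the wrist force passes 120 N, or if a joint passes its speed limit or range.

## Working session

There is one attempt and no reset: what is moved stays moved. The work goes in short steps, Python scripts to look and compute and a tool call to move; the robot and the scene stay as the last step left them, time stands still between calls to the robot, and variables do not carry over. Pictures are saved under pics/ and viewed, at most 10 in all, crops included, and the job is handed in when it is done.

Besides the shell and the picture viewer there is one more tool, called after "Request:" as a command line: name --argument value ..., lists and objects as JSON in quotes. move_arm: Moves the arm, as the interface text tells. Its arguments: {"type":"object","properties":{"rows":{"type":"string"},"squeeze":{"type":"number"}},"required":["rows"]}

```bash
mkdir -p pics; ls; python3 - <<'E'
from station import arm
import cv2,numpy as np
for n in ("scene","top"):
    p,d=arm.grab_frame(n); cv2.imwrite(f"pics/{n}0.png",p); np.save(f"{n}_d.npy",d)
    print(n,arm.camera_model(n))
print(arm.camera_model("wrist"),arm.get_state())
E
```

```text
pics
scene {'mtx': array([[361.40834058,   0.        , 255.3519252 ],
       [  0.        , 361.40834058, 189.78983387],
       [  0.        ,   0.        ,   1.        ]]), 'camera_from_world': array([[-1.16266868e-01,  9.93217867e-01, -5.33853124e-04,
         4.92086454e-02],
       [ 6.19771505e-01,  7.21309082e-02, -7.81460436e-01,
        -2.90256076e-01],
       [-7.76121960e-01, -9.11888245e-02, -6.23954567e-01,
         1.66889759e+00],
       [ 0.00000000e+00,  0.00000000e+00,  0.00000000e+00,
         1.00000000e+00]])}
top {'mtx': array([[450.63104293,   0.        , 254.43106948],
       [  0.        , 450.63104293, 196.47148257],
       [  0.        ,   0.        ,   1.        ]]), 'camera_from_world': array([[-0.01540166, -0.99977281,  0.01473468,  0.02900219],
       [-0.99662072,  0.01416063, -0.08091121,  0.58168298],
       [ 0.08068418, -0.01593106, -0.99661239,  1.3614785 ],
       [ 0.        ,  0.        ,  0.        ,  1.        ]])}
{'mtx': array([[297.31863964,   0.        , 256.84248448],
       [  0.        , 297.31863964, 193.25852617],
       [  0.       
[... 348 characters left out ...]
000e+00,
         1.00000000e+00]])} {'t': 0.1, 'q': array([-1.01289641e+00,  3.59274157e-01,  1.11545371e-02, -3.21916976e-04,
       -1.22411852e+00, -2.88070287e-01]), 'qd': array([ 0.00010536, -0.00247684,  0.00295271,  0.00022563,  0.00075436,
       -0.00107146]), 'joint_efforts': array([-2.90150410e-04, -5.84164095e+01,  2.93753690e+01,  7.01548934e+00,
        1.01724706e-02, -7.21189576e-05]), 'eef_pos': array([ 0.17977436, -0.65016846,  0.23374232]), 'ee_rot': array([ 3.14012426e+00, -1.19490652e-04, -2.87187253e+00]), 'force': array([ 0.64377174,  0.24831815, -0.6537875 ]), 'moment': array([ 0.0033893 , -0.0294117 , -0.02526186]), 'gripper_force': 0.0, 'width': 0.0879186586822068}
```

View pics/top0.png

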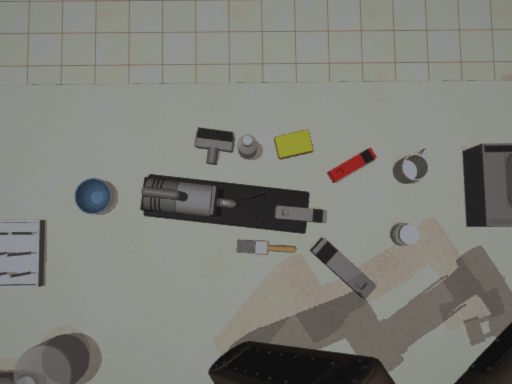

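View pics/scene0.png

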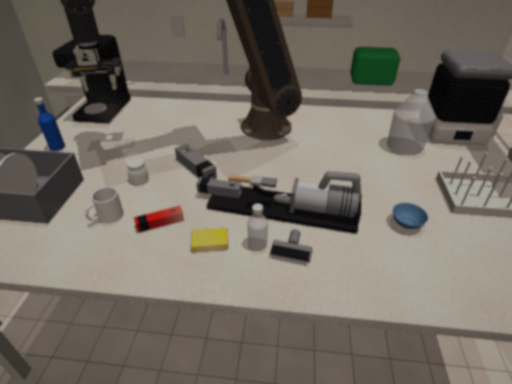

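The top view shows the dock (142–310, 175–232), with the vacuum at its left. The grey tube lies at (276–327, 207–222), its mouth toward the stub at about (236, 203). The longer grey decoy at (343, 267) is off the dock. Next I'll enlarge this area.

```bash
cat > h.py <<'E'
import numpy as np,cv2
from station import arm
def cast(name,px,z):
    m=arm.camera_model(name);T=np.linalg.inv(m["camera_from_world"])
    px=np.atleast_2d(px).astype(float)
    r=np.c_[(px-m["mtx"][:2,2])/m["mtx"][0,0],np.ones(len(px))]@T[:3,:3].T
    o=T[:3,3]; return o+r*((z-o[2])/r[:,2])[:,None]
E
python3 - <<'E'
from h import *
p=cv2.imread("pics/top0.png"); d=np.load("top_d.npy")
c=p[165:240,135:335]; c=cv2.resize(c,None,fx=4,fy=4,interpolation=cv2.INTER_CUBIC); c=cv2.convertScaleAbs(c,alpha=1.7,beta=10)
cv2.imwrite("pics/top0c.png",c)
g=p.max(2)
# heights
m=arm.camera_model("top");T=np.linalg.inv(m["camera_from_world"])
v,u=np.mgrid[:384,:512]
P=np.stack([(u-m["mtx"][0,2])/m["mtx"][0,0]*d,(v-m["mtx"][1,2])/m["mtx"][1,1]*d,d],-1)@T[:3,:3].T+T[:3,3]
for a in [(300,225),(150,205),(260,190),(300,214),(236,203),(200,150)]: print(a,P[a[1],a[0]].round(3),p[a[1],a[0]])
roi=np.zeros_like(g);roi[168:240,135:335]=1
# dock: dark deck pixels near z=.025
k=((abs(P[...,2]-.025)<.012)&(g<60)&(roi>0)).astype(np.uint8)
q=P[k>0][:,:2]; r=cv2.minAreaRect((q*1000).astype(np.float32));print("dock",r,cv2.boxPoints(r))
k=((P[...,2]>.052)&(P[...,2]<.075)&(roi>0)&(u>268)).astype(np.uint8)
q=P[k>0]; r=cv2.minAreaRect((q[:,:2]*1000).astype(np.float32));print("tube",len(q),r,cv2.boxPoints(r),np.median(q[:,2]))
E
```

```text
(300, 225) [ 0.492 -0.118  0.024] [37 37 38]
(150, 205) [0.555 0.321 0.112] [40 40 41]
(260, 190) [0.602 0.003 0.024] [35 35 37]
(300, 214) [ 0.525 -0.114  0.062] [108 109 112]
(236, 203) [0.561 0.077 0.052] [48 48 49]
(200, 150) [0.733 0.189 0.001] [138 148 145]
dock ((558.1023559570312, 80.19464111328125), (548.5147705078125, 138.24261474609375), 81.34049987792969) [[ 448.47623 -180.52933]
 [ 585.14294 -201.34341]
 [ 667.7285   340.9186 ]
 [ 531.06177  361.7327 ]]
tube 614 ((500.2417297363281, -115.50741577148438), (154.22755432128906, 88.4722671508789), 84.30615997314453) [[ 448.57318  -187.85194 ]
 [ 536.60895  -196.62952 ]
 [ 551.9103    -43.162888]
 [ 463.8745    -34.385315]] 0.06410806620663456
```

View pics/top0c.png

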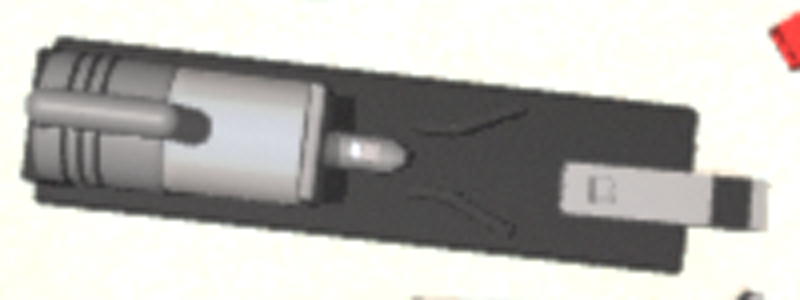

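The enlarged crop shows these (crop pixels):
- **Deck:** right corners at (697,107) and (680,272).
- **Stub:** tip at about (408,157).
- **Tube:** mouth edge (565,163)–(561,213), rear edge (768,180)–(765,230), black band at the rear.

```bash
python3 - <<'E'
from h import *
f=lambda l:np.array(l)/4.+[135,165]-.375
D=cast("top",f([(697,107),(680,272),(36,202),(58,38),(640,267),(640,102)]),.025)
S=cast("top",f([(408,157)]),.044)
Tb=cast("top",f([(565,163),(561,213),(768,180),(765,230)]),.063)
print(D.round(4),S,Tb.round(4))
ax=(D[3]-D[0])+(D[2]-D[1]);ax=ax[:2]/np.linalg.norm(ax[:2])
lat=np.array([-ax[1],ax[0]])
mid=(D[0]+D[1])[:2]/2; O=mid+.22*ax
midL=(D[2]+D[3])[:2]/2
print("yaw",np.arctan2(ax[1],ax[0]),"O from deck",O,"len",np.linalg.norm(midL-mid),"wid",np.linalg.norm((D[0]-D[1])[:2]))
print("stub in dock",(S[0,:2]-O)@ax,(S[0,:2]-O)@lat)
for t in Tb: print("tube corner in dock",((t[:2]-O)@ax).round(4),((t[:2]-O)@lat).round(4))
a=(Tb[0]+Tb[1]-Tb[2]-Tb[3])[:2]; print("tube yaw rel",np.arctan2(a@lat,a@ax),"len",np.linalg.norm(a)/2,"centre",Tb.mean(0))
E
```

```text
[[ 0.5953 -0.1474  0.025 ]
 [ 0.469  -0.1312  0.025 ]
 [ 0.5297  0.359   0.025 ]
 [ 0.6554  0.3428  0.025 ]
 [ 0.4732 -0.1007  0.025 ]
 [ 0.5997 -0.1036  0.025 ]] [[0.55870238 0.07486092 0.044     ]] [[ 0.5513 -0.0425  0.063 ]
 [ 0.5141 -0.0388  0.063 ]
 [ 0.5364 -0.1939  0.063 ]
 [ 0.4992 -0.1906  0.063 ]]
yaw 1.4481892016267297 O from deck [0.55901774 0.07904816] len 0.49391615747647705 wid 0.1273511046058147
stub in dock -0.004194380068176527 -0.0001990991936809115
tube corner in dock -0.1216 -0.0072
tube corner in dock -0.1225 0.0302
tube corner in dock -0.2736 -0.0109
tube corner in dock -0.2749 0.0264
tube yaw rel 0.024545657401327078 len 0.1522731839672727 centre [ 0.52523825 -0.11644248  0.063     ]
```

Request:
move_arm --rows "0 0 -9.65 0 0 0 0.0876;0 0 -9.65 0 0 0 0.0876;0 0 -9.65 0 0 0 0.0876;0 0 -9.65 0 0 0 0.0876;0 0 -9.65 0 0 0 0.0876;0 0 -9.65 0 0 0 0.0876;0 0 -9.65 0 0 0 0.0876;0 0 0 0 0 0 0.0876"

```text
t: 1.1
eef_pos: [0.1799, -0.6503, 0.2341]
ee_rot: [3.141, 0.001, -1.694]
force: [-0.7, 0.3, -1.1]
width: 0.0875
gripper_force: 0.0
```

Request:
move_arm --rows "0 0 0 -0.0533 -0.0278 0 0.0876;0 0 0 -0.0533 -0.0278 0 0.0876;0 0 0 -0.0533 -0.0278 0 0.0876;0 0 0 -0.0533 -0.0278 0 0.0876;0 0 0 -0.0533 -0.0278 0 0.0876;0 0 0 -0.0533 -0.0278 0 0.0876;0 0 0 -0.0533 -0.0278 0 0.0876"

```text
t: 1.98
eef_pos: [0.4192, -0.3022, 0.2347]
ee_rot: [-3.141, -0.0, -1.697]
force: [0.9, -0.1, 0.8]
width: 0.0879
gripper_force: 0.0
```

Request:
move_arm --rows "0 0 0 -0.0533 -0.0278 0.02 0.0876;0 0 0 -0.0533 -0.0278 0.02 0.0876;0 0 0 -0.0533 -0.0278 0.02 0.0876;0 0 0 0 0 0.02 0.0876;0 0 0 0 0 0 0.0876;0 0 0 0 0 0 0.0876"

```text
t: 2.72
eef_pos: [0.5194, -0.1579, 0.1561]
ee_rot: [-3.141, -0.0, -1.695]
force: [-0.4, 0.9, 0.2]
width: 0.0876
gripper_force: 0.0
```

```bash
python3 - <<'E'
from h import *
s=arm.get_state();print(s["eef_pos"],s["ee_rot"])
p,d=arm.grab_frame("wrist");cv2.imwrite("pics/w1.png",cv2.convertScaleAbs(p,alpha=1.6,beta=10))
E
```

```text
[ 0.51940367 -0.15787575  0.15607787] [-3.14106728e+00 -2.21766093e-04 -1.69502625e+00]
```

View pics/w1.png

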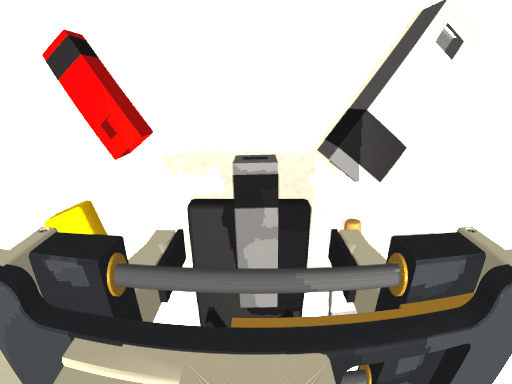

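The wrist view shows the tube centred between the fingers: its rear face is at (256,158) and the pads are at (175,265) and (337,265). The deck edge is at row 203, columns 190–310. I'll descend and grip.

Request:
move_arm --rows "0 0 0 0 0 0.04 0.0876;0 0 0 0 0 0.04 0.0876;0 0 0 0 0 0.034 0.0876;0 0 0 0 0 0 0.0876;0 0 0 0 0 0 0.03;0 0 0 0 0 0 0.03;0 0 0 0 0 0 0.03;0 0 0 0 0 0 0.03" --squeeze 20

```text
t: 3.78
eef_pos: [0.5196, -0.1573, 0.042]
ee_rot: [-3.14, 0.0, -1.693]
force: [0.4, 0.2, -0.6]
width: 0.0532
gripper_force: 0.0
```

Request:
move_arm --rows "0 0 0 0 0 0 0.03;0 0 0 0 0 0 0.03;0 0 0 0 0 0 0.03;0 0 0 0 0 0 0.03"

```text
t: 4.28
eef_pos: [0.5194, -0.1574, 0.0414]
ee_rot: [-3.142, -0.0, -1.693]
force: [0.0, 0.4, 1.7]
width: 0.0378
gripper_force: 20.0
```

Request:
move_arm --rows "0 0 0 -0.005 -0.005 0 0.03;0 0 0 -0.005 -0.0055 0 0.03;0 0 0 -0.015 0 0 0.03;0 0 0 -0.015 0 0 0.03;0 0 0 -0.01 0 0 0.03;0 0 0 0 0 0 0.03;0 0 0 0 0 0 0.03"

```text
t: 5.15
eef_pos: [0.5362, -0.1084, 0.0415]
ee_rot: [-3.141, 0.001, -1.692]
force: [0.5, 3.2, 3.8]
width: 0.0381
gripper_force: 20.0
```

```bash
python3 - <<'E'
from h import *
p,d=arm.grab_frame("top")
c=cv2.resize(p[165:240,135:335],None,fx=4,fy=4,interpolation=cv2.INTER_CUBIC)
cv2.imwrite("pics/t2.png",cv2.convertScaleAbs(c,alpha=1.7,beta=10))
E
```

```text
(no output)
```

View pics/t2.png

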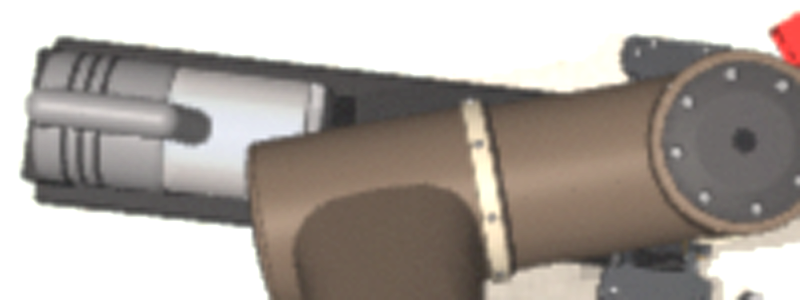

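The arm hides the tube from above, so I'll use the scene camera.

```bash
python3 - <<'E'
from h import *
p,d=arm.grab_frame("scene")
c=cv2.resize(p[150:240,180:340],None,fx=5,fy=5,interpolation=cv2.INTER_CUBIC)
cv2.imwrite("pics/s2.png",cv2.convertScaleAbs(c,alpha=1.6,beta=10))
E
```

```text
(no output)
```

View pics/s2.png

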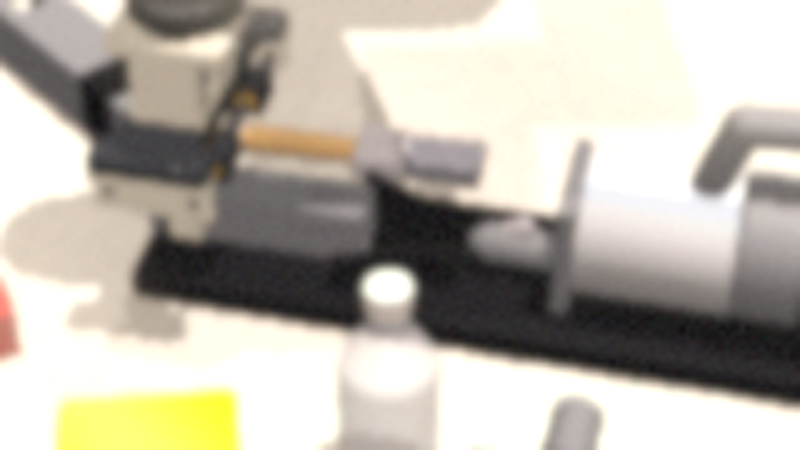

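The tube is straight in the gripper, its mouth at (375,215) and facing the stub tip at (470,238). I'll feed it into the cheeks.

Request:
move_arm --rows "0 0 0 -0.01 0 0 0.03;0 0 0 -0.01 0 0 0.03;0 0 0 -0.01 0 0 0.03;0 0 0 -0.01 0 0 0.03;0 0 0 -0.008 0 0 0.03;0 0 0 0 0 0 0.03"

```text
t: 6.0
eef_pos: [0.5416, -0.0608, 0.0415]
ee_rot: [3.142, 0.0, -1.693]
force: [-0.5, 2.8, 6.1]
width: 0.0378
gripper_force: 20.0
```

Request:
move_arm --rows "0 0 0 -0.007 0 0 0.03;0 0 0 -0.007 0 0 0.03;0 0 0 -0.007 0 0 0.03;0 0 0 0 0 0 0.03"

```text
t: 6.5
eef_pos: [0.5441, -0.0403, 0.0415]
ee_rot: [3.141, -0.0, -1.693]
force: [-1.6, 0.6, 5.8]
width: 0.0379
gripper_force: 20.0
```

Request:
move_arm --rows "0 0 0 -0.005 0 0 0.03;0 0 0 0 0 0 0.03"

```text
t: 6.75
eef_pos: [0.5447, -0.0356, 0.0415]
ee_rot: [3.141, -0.0, -1.693]
force: [-1.4, 0.1, 6.5]
width: 0.0381
gripper_force: 20.0
```

Request:
move_arm --rows "0 0 0 0 0 0 0.065;0 0 0 0 0 0 0.065;0 0 0 0 0 0 0.065;0 0 0 0 0 -0.025 0.065;0 0 0 0 0 -0.025 0.065;0 0 0 0.04 0 0 0.0;0 0 0 0.035 0 0 0.0;0 0 0 0 0 0 0.0"

```text
t: 7.75
eef_pos: [0.535, -0.1117, 0.0912]
ee_rot: [3.141, -0.0, -1.695]
force: [0.4, -1.0, -0.2]
width: 0.0408
gripper_force: 0.0
```

Request:
move_arm --rows "0 0 0 0 0 0 0;0 0 0 0 0 0 0;0 0 0 0 0 0 0;0 0 0 0 0 0 0;0 0 0 0 0 0 0;0 0 0 0 0 0 0"

```text
t: 8.5
eef_pos: [0.5357, -0.11, 0.0914]
ee_rot: [-3.142, 0.0, -1.693]
force: [0.6, 0.5, 0.7]
width: 0.0003
gripper_force: 0.0
```

```bash
python3 - <<'E'
from h import *
p,d=arm.grab_frame("scene")
c=cv2.resize(p[150:240,180:340],None,fx=5,fy=5,interpolation=cv2.INTER_CUBIC)
cv2.imwrite("pics/s3.png",cv2.convertScaleAbs(c,alpha=1.6,beta=10))
E
```

```text
(no output)
```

View pics/s3.png

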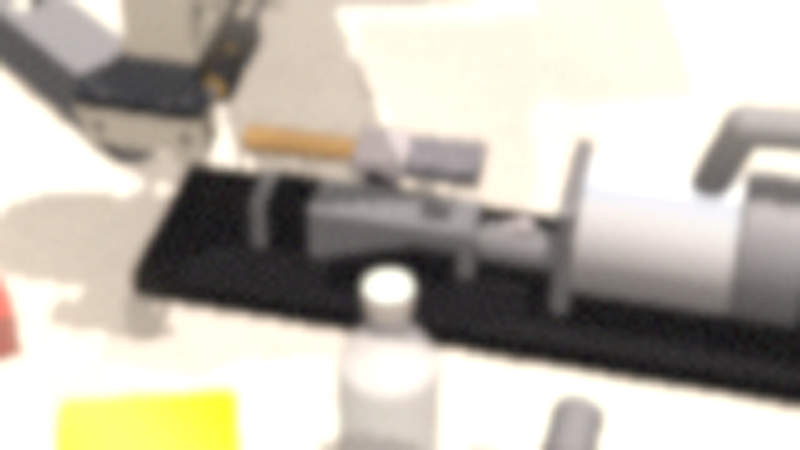

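The tube now sits on the stub's tip, between the cheeks, with its rear band at (260,210). The closed fingers are clear behind it. I'll lower them and push on the rear face.

Request:
move_arm --rows "0 0 0 0 0 0.025 0;0 0 0 0 0 0.022 0;0 0 0 -0.015 0 0 0;0 0 0 -0.012 0 0 0;0 0 0 -0.006 0 0 0;0 0 0 -0.006 0 0 0;0 0 0 0 0 0 0"

```text
t: 9.43
eef_pos: [0.5408, -0.0708, 0.0448]
ee_rot: [-3.141, 0.0, -1.692]
force: [-0.5, 0.3, 0.5]
width: 0.0007
gripper_force: 0.0
```

Request:
move_arm --rows "0 0 0 -0.006 0 0 0;0 0 0 -0.006 0 0 0;0 0 0 -0.006 0 0 0;0 0 0 0 0 0 0"

```text
t: 9.93
eef_pos: [0.5427, -0.053, 0.0443]
ee_rot: [-3.142, 0.0, -1.692]
force: [0.3, 0.2, -0.7]
width: 0.0004
gripper_force: 0.0
```

Request:
move_arm --rows "0 0 0 -0.005 0 0 0;0 0 0 -0.005 0 0 0;0 0 0 -0.005 0 0 0;0 0 0 0 0 0 0"

```text
t: 10.42
eef_pos: [0.5446, -0.038, 0.0443]
ee_rot: [-3.141, 0.0, -1.692]
force: [-0.8, -0.1, -0.3]
width: 0.0004
gripper_force: 0.2
```

Request:
move_arm --rows "0 0 0 -0.004 0 0 0;0 0 0 -0.003 0 0 0;0 0 0 0 0 0 0"

```text
t: 10.8
eef_pos: [0.5455, -0.0313, 0.0444]
ee_rot: [-3.141, 0.0, -1.693]
force: [0.6, -0.9, -0.6]
width: 0.0007
gripper_force: 0.5
```

Request:
move_arm --rows "0 0 0 -0.003 0 0 0;0 0 0 -0.003 0 0 0;0 0 0 0 0 0 0"

```text
t: 11.18
eef_pos: [0.5465, -0.0251, 0.0445]
ee_rot: [-3.141, 0.001, -1.693]
force: [-0.1, 0.7, 0.2]
width: 0.0004
gripper_force: 0.0
```

```bash
python3 - <<'E'
from h import *
print(arm.get_state()["force"])
p,d=arm.grab_frame("scene")
c=cv2.resize(p[165:230,220:325],None,fx=7,fy=7,interpolation=cv2.INTER_CUBIC)
cv2.imwrite("pics/s4.png",cv2.convertScaleAbs(c,alpha=1.6,beta=10))
E
```

```text
[-0.11622035  0.69836943  0.24746712]
```

View pics/s4.png

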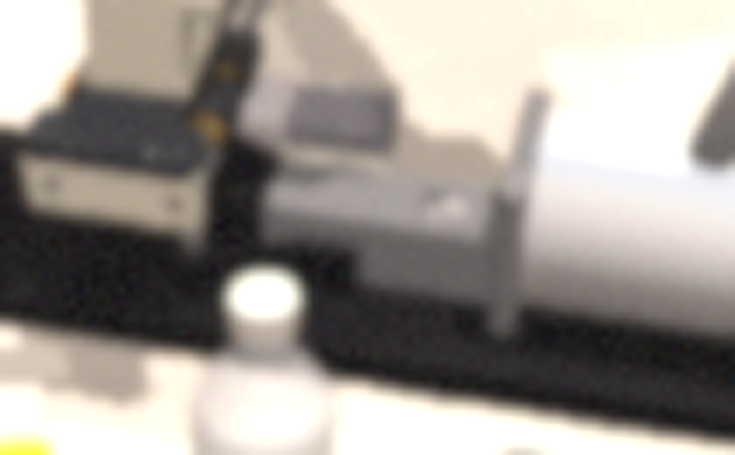

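The mouth is almost against the nose plate at (500,230), and the button shows in the hole at (448,208). I'll push until the force rises.

Request:
move_arm --rows "0 0 0 -0.002 0 0 0;0 0 0 -0.001 0 0 0;0 0 0 0 0 0 0"

```text
t: 11.6
eef_pos: [0.5463, -0.023, 0.0445]
ee_rot: [3.141, -0.0, -1.693]
force: [0.4, -3.7, 1.6]
width: 0.0005
gripper_force: 1.9
```

Request:
move_arm --rows "0 0 0 -0.002 0 0 0;0 0 0 0 0 0 0"

```text
t: 11.85
eef_pos: [0.5459, -0.0228, 0.0445]
ee_rot: [3.14, -0.003, -1.693]
force: [0.7, -14.4, 3.3]
width: 0.0005
gripper_force: 7.2
```

Request:
move_arm --rows "0 0 0 -0.002 0 0 0;0 0 0 -0.001 0 0 0;0 0 0 0 0 0 0"

```text
t: 12.22
eef_pos: [0.5453, -0.0225, 0.0445]
ee_rot: [3.138, -0.006, -1.694]
force: [0.5, -30.1, 5.1]
width: 0.0006
gripper_force: 15.1
```

Solid stop. I'll back off, rise and swing clear to check from above.

Request:
move_arm --rows "0 0 0 0.02 0 0 0;0 0 0 0.04 0 0 0;0 0 0 0 0 -0.05 0;0 0 0 0 0 -0.06 0;0 0 0 0.06 0 0 0;0 0 0 0.06 0 0 0;0 0 0 0.06 0 0 0;0 0 0 0.06 0 0 0"

```text
t: 13.22
eef_pos: [0.5105, -0.317, 0.1545]
ee_rot: [-3.14, 0.001, -1.692]
force: [1.6, -0.5, -0.7]
width: 0.0003
gripper_force: 0.0
```

Request:
move_arm --rows "0 0 0 0.06 0 0 0;0 0 0 0.06 0 0 0;0 0 0 0 0 0 0;0 0 0 0 0 0 0"

```text
t: 13.72
eef_pos: [0.4956, -0.4346, 0.1538]
ee_rot: [3.141, 0.001, -1.694]
force: [0.5, 0.7, 1.0]
width: 0.0009
gripper_force: 0.0
```

```bash
python3 - <<'E'
from h import *
print(arm.get_state()["force"])
p,d=arm.grab_frame("top")
a=cv2.resize(p[165:240,135:335],(800,300),interpolation=cv2.INTER_CUBIC)
q,_=arm.grab_frame("scene")
b=cv2.resize(q[165:230,200:373],(800,300),interpolation=cv2.INTER_CUBIC)
cv2.imwrite("pics/f5.png",cv2.convertScaleAbs(np.vstack([a,b]),alpha=1.7,beta=10))
E
```

```text
[0.49553996 0.71052312 0.99219154]
```

View pics/f5.png

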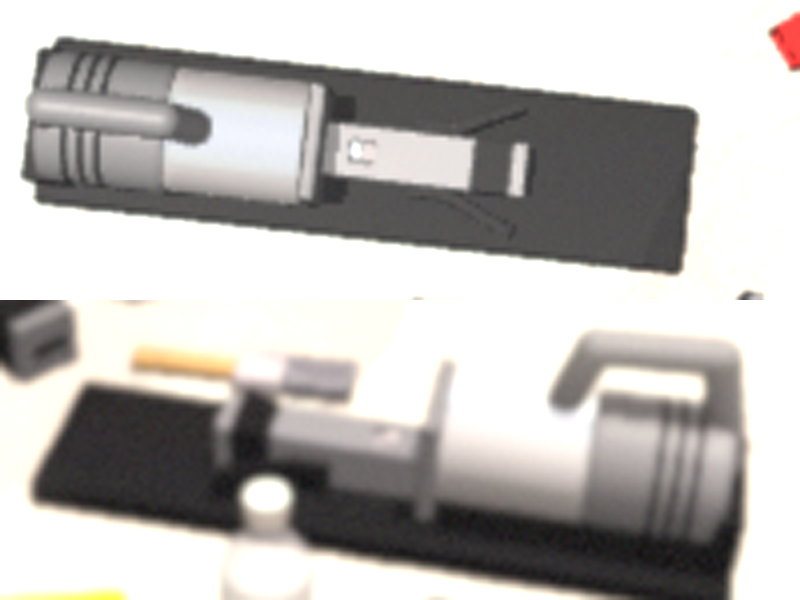

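The top view shows the tube straight against the nose plate (mouth at about x = 330, rear at about 530). The bright button sits in the hole at (358,151), next to the hole's nose-side edge, as it should when home. The other objects near the dock haven't moved and the arm is clear.

```bash
python3 -c "
from station import arm
print(arm.job_done())"
```

```text
the job is handed in; nothing more can be done
None
```

The job is handed in, with no verdict shown: the tube was straightened and pushed along the stub until it stopped solid at 30 N. The last pictures show the button in its hole and the arm clear, though I did not pull back on the tube to test the latch.

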